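Pulse the sesame mill

ROBOT

A 6-joint arm with a two-finger parallel gripper is mounted at the origin on the work surface. World frame = base frame: x ahead of the robot, y to its left, z up, the work surface at z = 0. Lengths are in m, angles in rad, forces in N, time in s.
With the tool pointing down it reaches from about 0.375 to 0.9 m from the base axis. Payload 3.1 kg.
Tool frame: the origin (TCP) lies at the very end of the fingers, on their centre line; the grasp point (between the pads) lies 19 mm behind it; z points along the fingers, y is the line along which they close (so a half turn about z gives the same grasp; the last joint's range is limited). The gripper opens to 87 mm and grips with 3 to 60 N. Pads are 19 mm wide; open, the fingers measure 117 mm over their backs; the gripper's body (75 mm by 190 mm) begins 51 mm behind the grasp point.
Start: joints at [0.982, 0.527, 1.433, -0, 1.181, -0.178], TCP at [0.25, 0.573, 0.223] pointing down, gripper open.
Joint ranges: [-3.08, 3.08], [-0.75, 2.2], [0.22, 2.44], [-1.43, 4.57], [0, 2.65], [-2.85, 2.85]. Speed limits (rad/s): [2.79, 2.79, 3.14, 3.14, 3.14, 3.14].

INTERFACE

Orientations are given as a rotation vector (axis times angle).
In Python, from station import bot gives the robot as it stands.
- The arm moves only by the tool jog_arm, never from a script. Its argument "deltas" is a list of rows, each a list of 5 numbers: the shift along the tool's x, y, z in m, then the turn about the tool's z in degrees, then the finger opening in m, from 0 to 0.087. In form: [[tx, ty, tz, spin, hand], ...]. A call has 1 to 12 rows; each row is the pose to reach, as a shift and turn from the pose commanded when the call began, along the tool's axes at that moment; what a row does not reach only later rows make up. A row lasts 1/8 s, in which the tool goes at most 62.5 mm and 10.7 degrees, less where a joint would pass 70% of its speed; a pose out of reach is approached as far as the arm can. A call with a gripper value outside its range is refused whole. The fingers move at their own pace and stop on an object; the grip force is fixed at half the most. Time passes only in rows, so rows that repeat a pose let the fingers close. It gives the time, the measured TCP pose, the force, the opening and the grip force at its end, in the units of the state.
- bot.observe(): the state, without advancing time (a new reading comes with each control period).
- bot.grab_frame(name): name is "scene" or "top" or "wrist"; returns the picture (400x640x3 uint8, red, green, blue); there is no depth.
- bot.camera_info(name): a dict with "camera_matrix" (3x3 intrinsics, pixels), "world_from_camera" (4x4, takes a point from camera to world coordinates); the wrist camera has in their place "hand_eye" (4x4, takes a point from camera to tool coordinates, whose origin is the TCP and whose axes are the flange's). Camera axes: x right, y up, looking along -z (the intrinsics and any distortion apply to the point x, -y, -z); pixel columns grow to the right and rows downward; lengths in m; the calibration is good to about 2 mm. A picture is of the moment at which its call begins: read the wrist's pose just before it. camera_info takes no time and is no camera call.
- bot.sign_off(): hands the job in; it is judged then, once.
The state is a dict: "time_s": time; "joint_positions": joint angles; "qvel": joint speeds; "effort": joint torques, N m; "eef_pos": TCP position; "tool_rot": TCP orientation; "ft_force": force on the tool from outside, world axes, zero at the start; "wrist_torque": the same for the moment, N m; "grip_width": finger opening in m; "finger_force": force on a finger pad.
Only numpy, scipy, OpenCV 4.12 (cv2) and the standard library are available. Lean on these libraries where they do the work, as an engineer would, in place of code of your own. Each camera call takes 0.05 s, during which the arm holds its last target. There are 200 camera calls.

TASK

The sesame mill has tripped: push its yellow reset plunger all the way down and let it spring back, then set the lid into the mill's collar with its two lugs in the two slots, right down. Twist the lid clockwise against its spring only about halfway to the lock, so that its white lines point at the green pulse band, never as far as the yellow lock marks, and finish while still gripping it there: let go and it springs back. Leave the other kitchen things where they are.

Things in the scene. Friction and masses are not known exactly. Their poses are not given: they have to be found in the camera images.
- mill: Electric sesame mill, fixed to the counter: red housing 150 (x) x 240 (y) mm, top 60 mm above the counter. Origin: centre of its underside, on the counter; z up. On the housing stand a round drum (132 mm wide, top 114 mm above the counter, axis at mill y = -50 mm) and the yellow reset plunger at mill y = +75 mm.
- mill_seat (a point): Centre of the shoulder inside the drum on which the lid's underside rests when right down: 92 mm above the counter, 22 mm below the drum's top; axes as the mill's. The drum's mouth is 77 mm wide; between its two slots are ledges with a space 9.5 mm high under them. The lugs pass under these when the lid turns clockwise (from above); the other way is a stop.
- slot_mark (a point): White mark on the drum's rim, 60 mm from its axis, at the middle of the slot on the mill's +x side; the other slot, with its mark, is on the -x side. Slots are 24 mm wide and reach out to radius 46 mm.
- pulse_mark (a point): Middle of the green pulse band on the rim, 0.7 rad clockwise of the +x slot; another lies opposite. The lid's white lines should end pointing at these bands.
- lock_mark (a point): Middle of the yellow lock marks on the rim, 1.23 rad clockwise of the +x slot; another lies opposite. The lid must not be turned to these.
- drive_ring (a joint): Turn of the sprung ring (orange dogs) in the drum, rad, clockwise from above; 0 at rest. The lugs push it; it reads about 0.1 less than the lid's turn from the slots. The spring pushes back with 0.05 N m at 0, 0.1 N m at 0.6. Pulse position: 0.6, middle of the green band (0.43 to 0.77 is good). From 1.0 the lid locks with a click, wrong here; stop at 1.2.
- reset_plunger (a joint): Travel of the yellow reset plunger, m: 0 when up, 0.010 fully down; springs back by itself; about 6 N at full stroke.
- reset_plunger_top (a point): Centre of the top face of the round yellow plunger, 28 mm wide, pressed straight down.
- lid: Grey round lid, loose, upright on the counter, 130 to 200 g. Origin: centre of underside. Skirt 72 mm wide; disc 108 mm wide at z = 24 to 32 mm; black grip bar 64 mm along lid x, 20 mm thick (y), z = 32 to 69 mm. Two lugs at the skirt's foot, at lid +x and -x: 14 mm wide, 7 mm high, out to radius 43.5 mm, white lines on the disc above them. Same after half a turn.
- ramen_bowl: Black ramen bowl, 170 mm wide, 70 mm high; loose bystander, leave it. Origin: centre of its underside.
- sauce_dish: Small white sauce dish, 70 mm wide, 22 mm high; loose bystander, leave it. Origin: centre of its underside.
- spoon: Spoon lying flat on the counter; loose bystander, leave it. Origin: centre of its underside.
- red_bottle: Red squeeze bottle, 54 mm wide, 175 mm high; loose bystander, leave it. Origin: centre of its underside.
- yellow_bottle: Yellow squeeze bottle, 54 mm wide, 175 mm high; loose bystander, leave it. Origin: centre of its underside.
- sesame_jar: Amber jar with black cap, 72 mm wide, 100 mm high; loose bystander, leave it. Origin: centre of its underside.
- seasoning_box: White plastic seasoning box with brown lid and a side handle, 100 x 120 x 103 mm; loose bystander, leave it. Origin: centre of its underside.
There are look-alikes about, which are no part of the job. Leave any blue or pink look-alike of the lid alone.

How it is judged:
On the way, in this order (a step that is already met when the one before it is completed fails the run):
1. the reset plunger is pushed all the way down (value of joint reset_plunger above 0.0085 m), for 0.05 s.
2. the lid sits right down in the collar, lugs in the slots (z of lid in the frame of mill_seat between -0.003 and 0.005 m and horizontal distance between lid and mill_seat below 0.006 m and angle between lid's own z axis and vertical below 0.08 rad), for 0.1 s.
At the end, for the whole second after the job is handed in: The lid is right down in the collar (within 5 mm in height, 6 mm sideways, 0.08 rad of upright), the drive ring is held at 0.43 to 0.77 rad by the lid, the fingers grip the lid with more than 2 N, and the plunger is up again (all of step 2 and value of joint drive_ring between 0.43 and 0.77 rad and value of joint reset_plunger below 0.003 m and contact force between the fingers and lid above 2 N); the arm keeps its last pose, push and grip.
It fails at once if the lid is twisted as far as the lock click (drive ring beyond 1.0 rad) (value of joint drive_ring above 1 rad).
It fails at once if another kitchen thing is pushed more than 30 mm from its place (distance of any of ramen_bowl, sauce_dish, spoon, red_bottle, yellow_bottle, sesame_jar, seasoning_box from where it was at the start of the episode above 0.03 m).
It also fails if it takes over 59 s, if anything falls off the work surface, if the arm or the gripper's body presses on something with over 40 N, if the wrist force passes 120 N, or if a joint passes its speed limit or range.

## Working session

There is one attempt and no reset: what is moved stays moved. The work goes in short steps, Python scripts to look and compute and a tool call to move; the robot and the scene stay as the last step left them, time stands still between calls to the robot, and variables do not carry over. Pictures are saved under pics/ and viewed, at most 10 in all, crops included, and the job is handed in when it is done.

Besides the shell and the picture viewer there is one more tool, called after ">>>" as name([rows], argument=value, ...), one row to a line, values as JSON. jog_arm: Moves the arm, as the interface text tells. Its arguments: {"type":"object","properties":{"deltas":{"type":"array"}},"required":["deltas"]}

```bash
mkdir -p pics
cat > h.py <<'E'
import numpy as np, cv2
from scipy.spatial.transform import Rotation as R
from station import bot
def snap(n,f):
    s=bot.observe(); im=bot.grab_frame(n); cv2.imwrite('pics/'+f,cv2.cvtColor(im,cv2.COLOR_RGB2BGR)); return s,im
def cam(n,s=None):
    c=bot.camera_info(n); K=np.array(c['camera_matrix'])
    if 'world_from_camera' in c: T=np.array(c['world_from_camera'])
    else:
        W=np.eye(4); W[:3,:3]=R.from_rotvec(s['tool_rot']).as_matrix(); W[:3,3]=s['eef_pos']; T=W@np.array(c['hand_eye'])
    return K,T,c
def ray(n,px,z,s=None):
    K,T,c=cam(n,s); d=np.array(c.get('distortion',np.zeros(5)),float) if c.get('distortion') is not None else np.zeros(5)
    u=cv2.undistortPoints(np.array([[px]],float),K,d)[0,0]
    v=T[:3,:3]@np.array([u[0],-u[1],-1]); o=T[:3,3]
    return o+v*(z-o[2])/v[2]
E
python3 - <<'E'
from h import *
s,_=snap('top','top1.png'); snap('scene','scene1.png')
print(bot.camera_info('top')); print(bot.camera_info('wrist')); print(s)
E
```

```text
{'camera_matrix': array([[460.9014894 ,   0.        , 324.10434892],
       [  0.        , 460.9014894 , 200.12478091],
       [  0.        ,   0.        ,   1.        ]]), 'world_from_camera': array([[ 0.02039539,  0.98030864, -0.1964154 ,  0.2494234 ],
       [-0.99969044,  0.02279594,  0.00996857, -0.07020833],
       [ 0.01424975,  0.19615128,  0.9804701 ,  1.46304694],
       [ 0.        ,  0.        ,  0.        ,  1.        ]])}
{'camera_matrix': array([[296.30476545,   0.        , 319.04764217],
       [  0.        , 296.30476545, 196.88876493],
       [  0.        ,   0.        ,   1.        ]]), 'hand_eye': array([[-7.07784525e-04,  9.70122915e-01,  2.42612921e-01,
         6.65911625e-02],
       [ 9.99999748e-01,  6.73310860e-04,  2.25008841e-04,
         1.11392353e-03],
       [ 5.49323186e-05,  2.42613019e-01, -9.70123147e-01,
        -1.62370505e-01],
       [ 0.00000000e+00,  0.00000000e+00,  0.00000000e+00,
         1.00000000e+00]])}
{'time_s': 0.0, 'joint_positions': array([ 9.81509304e-01,  5.28445979e-01,  1.43388744e+00, -2.36633019e-05,
        1.18137065e+00, -1.78504863e-01]), 'qvel': array([-0.0006447 , -0.00193087, -0.00108518, -0.00047366, -0.00163038,
        0.00027595]), 'effort': array([-1.38964402e-03, -4.40049469e+01, -1.76588380e+01,  6.31736079e-02,
        5.82755136e-02, -1.60898462e-04]), 'eef_pos': array([0.24915557, 0.57240673, 0.22158875]), 'tool_rot': array([-0.64055663, -3.07480754,  0.0030873 ]), 'ft_force': array([-0.00522677, -0.37548179,  0.32029496]), 'wrist_torque': array([ 0.00999303, -0.0035593 , -0.02144133]), 'finger_force': 0.0, 'grip_width': 0.08736813036692846}
```

View pics/top1.png

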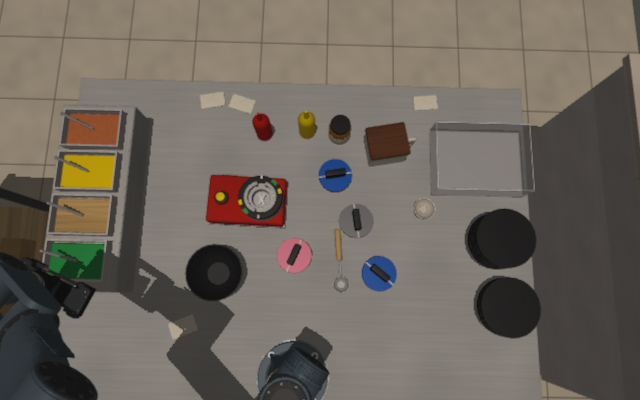

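View pics/scene1.png

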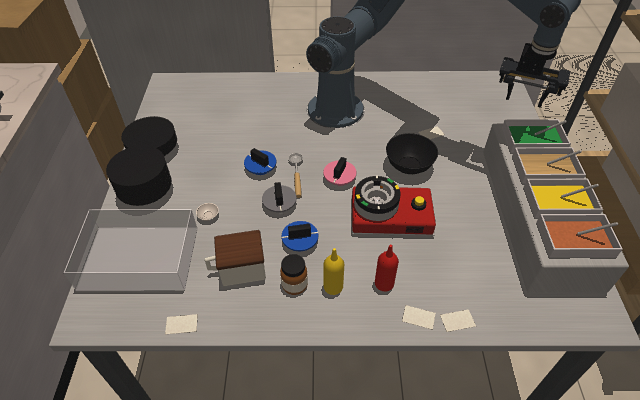

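The top view shows the mill at about (247,200), with its plunger at (221,198) and drum at (262,198). The grey lid is at (356,220), and the blue and pink look-alikes are near it. I'll enlarge that area.

Run:
```python
from h import *
im=cv2.imread('pics/top1.png'); c=im[165:245,195:395]
cv2.imwrite('pics/c1.png',cv2.resize(c,None,fx=4,fy=4,interpolation=cv2.INTER_CUBIC))
for n,p,z in [('pl',(221,198),.08),('drum',(262,198),.114),('lid disc',(356,220),.032)]: print(n,ray('top',p,z))
```

```text
pl [0.52578156 0.23063233 0.08      ]
drum [0.52182962 0.10138382 0.114     ]
lid disc [ 0.47474452 -0.18628185  0.032     ]
```

View pics/c1.png

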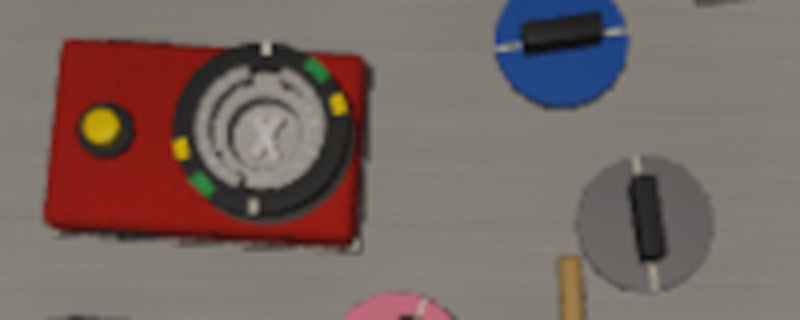

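The crop shows the white slot marks at crop (266,48) and (253,205). The plunger top is at (101,125), the pulse bands at (317,69) and (203,184), and the ends of the lid's lines at (637,163) and (655,285). Next I'll convert these to world coordinates and plan.

Run:
```python
from h import *
f=lambda x,y,z: ray('top',(195+(x-1.5)/4,165+(y-1.5)/4),z)[:2]
a,b=f(266,48,.114),f(253,205,.114); print('drum',(a+b)/2,np.linalg.norm(a-b),np.arctan2(*(a-b)[::-1]))
g,h=f(317,69,.114),f(203,184,.114); print('green',(g+h)/2,np.arctan2(*(g-h)[::-1]))
g,h=f(339,104,.114),f(181,149,.114); print('yel',(g+h)/2,np.arctan2(*(g-h)[::-1]))
p=f(101,125,.08);m=(a+b)/2;print('pl',p,np.linalg.norm(p-m),np.arctan2(*(p-m)[::-1])-np.pi/2)
a,b=f(637,163,.032),f(655,285,.032); print('lid',(a+b)/2,np.linalg.norm(a-b),np.arctan2(*(a-b)[::-1]))
s=bot.observe(); print(R.from_rotvec(s['tool_rot']).as_matrix().round(4))
```

```text
drum [0.52749547 0.10906094] 0.11985135818142535 -0.03299805490279461
green [0.52729051 0.10843593] -0.7332922299647078
yel [0.52704778 0.10852803] -1.2618533634489748
pl [0.53232254 0.23448387] 0.12551578370786462 -0.0384673900223913
lid [ 0.4730814  -0.18664035] 0.09768884156674713 0.1521486174267879
[[-9.168e-01  3.993e-01 -1.100e-03]
 [ 3.993e-01  9.168e-01 -1.600e-03]
 [ 4.000e-04 -1.900e-03 -1.000e+00]]
```

```bash
cat >> h.py <<'E'
def go(x,y,z,yaw):
    s=bot.observe(); M=R.from_rotvec(s['tool_rot']).as_matrix()
    d=M.T@(np.array([x,y,z])-s['eef_pos']); cur=np.degrees(np.arctan2(M[1,1],M[0,1]))
    print('d',d.round(4),'spin',round((cur-yaw+180)%360-180,2),'pos',s['eef_pos'].round(4),'yaw',round(cur,2),'t',s['time_s'])
E
python3 - <<'E'
from h import *
go(.5315,.234,.15,88)
E
```

```text
d [-0.394  -0.1974  0.0719] spin -21.54 pos [0.2492 0.5725 0.2217] yaw 66.46 t 0.1
```

>>> jog_arm([
  [-0.05,-0.025,0,-5,0],
  [-0.1,-0.05,0,-10,0],
  [-0.15,-0.075,0,-15,0],
  [-0.2,-0.1,0,-20,0],
  [-0.25,-0.125,0,-21.5,0],
  [-0.3,-0.15,0.02,-21.5,0],
  [-0.35,-0.175,0.04,-21.5,0],
  [-0.394,-0.197,0.06,-21.5,0],
  [-0.394,-0.197,0.072,-21.5,0],
  [-0.394,-0.197,0.072,-21.5,0],
  [-0.394,-0.197,0.072,-21.5,0],
])

```text
time_s: 1.48
eef_pos: [0.5312, 0.2362, 0.1509]
tool_rot: [-0.053, -3.141, -0.0]
ft_force: [0.0, 0.7, -0.6]
grip_width: 0.0005
finger_force: 0.0
```

Run:
```python
from h import *
go(.5315,.234,.085,88); s,_=snap('wrist','w1.png')
K,T,_=cam('wrist',s)
def proj(p):
    q=T[:3,:3].T@(np.array(p)-T[:3,3]); return K[0,0]*q[0]/-q[2]+K[0,2], K[1,1]*-q[1]/-q[2]+K[1,2]
print(proj([.5323,.2345,.08]),proj([.5275,.109,.114]),s['ft_force'],s['grip_width'])
```

```text
d [-0.0004 -0.0022  0.0659] spin 0.06 pos [0.5312 0.2362 0.1509] yaw 88.06 t 1.475
(np.float64(315.4543981019782), np.float64(207.5057448169439)) (np.float64(137.27738925967506), np.float64(220.1941892779578)) [ 0.03403683  0.7012504  -0.57590034] 0.0004609398292152214
```

View pics/w1.png

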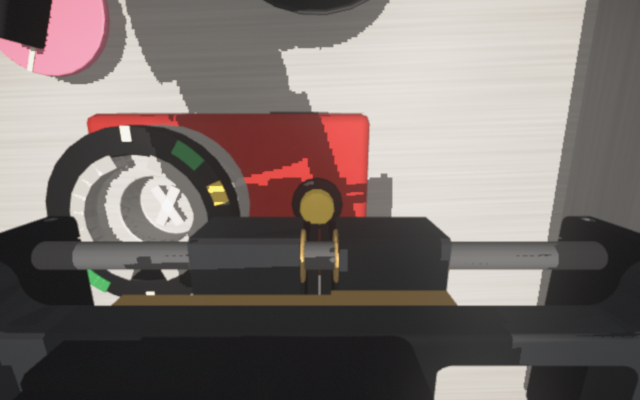

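The wrist view shows the plunger at (317,207) against a prediction of (315,207.5), so the measurements agree. I'll press it.

>>> jog_arm([
  [0,-0.001,0.03,0,0],
  [0,-0.001,0.06,0,0],
  [0,-0.001,0.068,0,0],
  [0,-0.001,0.073,0,0],
  [0,-0.001,0.076,0,0],
  [0,-0.001,0.078,0,0],
  [0,-0.001,0.078,0,0],
])

```text
time_s: 2.4
eef_pos: [0.5312, 0.2348, 0.0762]
tool_rot: [-0.055, -3.141, -0.001]
ft_force: [-7.5, -0.3, 19.0]
grip_width: 0.0005
finger_force: 9.6
```

Run:
```python
from h import *
s,_=snap('wrist','w2.png'); print(s['eef_pos'],s['ft_force'])
for p in [(125,133),(150,293)]: pass
```

```text
[0.53117673 0.23476705 0.07620106] [-7.51192761 -0.30982605 19.03634101]
```

>>> jog_arm([
  [0,0,-0.006,0,0],
  [0,0,-0.006,0,0],
  [0,0,-0.006,0,0],
])

```text
time_s: 2.82
eef_pos: [0.5325, 0.2346, 0.0795]
tool_rot: [0.056, 3.139, 0.001]
ft_force: [-2.1, 2.0, 4.2]
grip_width: 0.0002
finger_force: 2.3
```

>>> jog_arm([
  [0,0,-0.003,0,0],
  [0,0,-0.003,0,0],
])

```text
time_s: 3.08
eef_pos: [0.5327, 0.2343, 0.0818]
tool_rot: [0.056, 3.14, 0.001]
ft_force: [-1.6, 2.5, 3.3]
grip_width: 0.0003
finger_force: 1.8
```

>>> jog_arm([
  [0,0,-0.003,0,0],
  [0,0,-0.003,0,0],
])

```text
time_s: 3.32
eef_pos: [0.5328, 0.234, 0.0847]
tool_rot: [0.056, 3.14, 0.0]
ft_force: [0.5, 1.6, 2.5]
grip_width: 0.0007
finger_force: 1.2
```

>>> jog_arm([
  [0,0,0.008,0,0],
  [0,0,0.0128,0,0],
  [0,0,0.0128,0,0],
  [0,0,0.0128,0,0],
])

```text
time_s: 3.82
eef_pos: [0.5331, 0.2341, 0.076]
tool_rot: [0.055, 3.138, 0.0]
ft_force: [-6.5, -1.2, 31.6]
grip_width: 0.0006
finger_force: 15.7
```

>>> jog_arm([
  [0,0,-0.01,0,0],
  [0,0,-0.05,0,0.03],
  [0,0,-0.1,0,0.087],
  [0,0,-0.14,0,0.087],
  [0,0,-0.14,0,0.087],
])

```text
time_s: 4.45
eef_pos: [0.5342, 0.2341, 0.2142]
tool_rot: [0.056, 3.134, 0.001]
ft_force: [-0.2, -0.8, -1.0]
grip_width: 0.0324
finger_force: 0.0
```

Run:
```python
from h import *
go(.473,-.1866,.20,98.7)
```

```text
d [ 0.0464 -0.4226  0.0136] spin -10.73 pos [0.5342 0.2341 0.2142] yaw 87.97 t 4.45
```

>>> jog_arm([
  [0,-0.05,0,0,0.087],
  [0,-0.1,0,0,0.087],
  [0.01,-0.15,0,-2,0.087],
  [0.02,-0.2,0,-4,0.087],
  [0.025,-0.25,0,-6,0.087],
  [0.03,-0.3,0,-8,0.087],
  [0.04,-0.35,0,-10,0.087],
  [0.046,-0.4,0,-10.7,0.087],
  [0.046,-0.4226,0.014,-10.7,0.087],
  [0.046,-0.4226,0.014,-10.7,0.087],
  [0.046,-0.4226,0.014,-10.7,0.087],
])

```text
time_s: 5.82
eef_pos: [0.4702, -0.1856, 0.1967]
tool_rot: [0.237, -3.13, -0.003]
ft_force: [0.5, -0.1, -0.0]
grip_width: 0.0869
finger_force: 0.0
```

Run:
```python
from h import *
go(.473,-.1866,.05,98.7); s,_=snap('wrist','w3.png')
for z,p in [(.069,(.473,-.1866,.069))]:
    K,T,_=cam('wrist',s); q=T[:3,:3].T@(np.array(p)-T[:3,3]); print(K[0,0]*q[0]/-q[2]+K[0,2], K[1,1]*q[1]/q[2]+K[1,2])
```

```text
d [-0.0029 -0.0017  0.1467] spin -0.03 pos [ 0.4702 -0.1856  0.1967] yaw 98.67 t 5.825
316.1106032396232 193.25607840464264
```

View pics/w3.png

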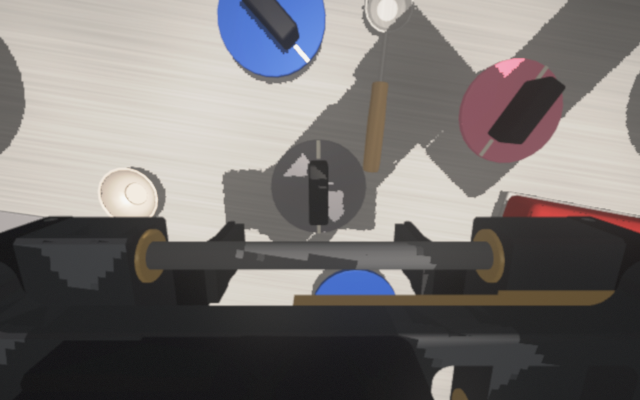

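The wrist view shows the grey lid with its line ends at about (318,142) and (320,232), and the bar between columns 308 and 329. I'll refine its position from these.

Run:
```python
from h import *
s=bot.observe()
a=ray('wrist',(318,141),.032,s)[:2];b=ray('wrist',(320,232),.032,s)[:2]
print(a,b,(a+b)/2,np.linalg.norm(a-b),np.degrees(np.arctan2(*(a-b)[::-1])))
l=ray('wrist',(271,186),.032,s)[:2];r=ray('wrist',(366,186),.032,s)[:2];print((l+r)/2,np.linalg.norm(l-r))
t=ray('wrist',(308,161),.069,s);u=ray('wrist',(328.5,161),.069,s);print((t+u)/2,np.linalg.norm(t-u))
```

```text
[ 0.42417194 -0.19214125] [ 0.52776618 -0.17404854] [ 0.47596906 -0.1830949 ] 0.10516230938578766 -170.0932257364107
[ 0.47352287 -0.18407181] 0.10724876595826303
[ 0.44112417 -0.18923673  0.069     ] 0.020111436693223423
```

>>> jog_arm([
  [-0.004,0,0.05,-0.6,0.087],
  [-0.004,0,0.1,-0.6,0.087],
  [-0.004,0,0.14,-0.6,0.087],
  [-0.004,0,0.16,-0.6,0.087],
  [-0.004,0,0.16,-0.6,0.087],
  [-0.004,0,0.16,-0.6,0.087],
])

```text
time_s: 6.62
eef_pos: [0.4758, -0.1857, 0.0386]
tool_rot: [-0.256, 3.13, -0.001]
ft_force: [-0.2, -0.7, 0.8]
grip_width: 0.087
finger_force: 0.0
```

>>> jog_arm([
  [0,0,0,0,0.04],
  [0,0,0,0,0.02],
  [0,0,0,0,0.005],
  [0,0,0,0,0],
  [0,0,0,0,0],
  [0,0,0,0,0],
  [0,0,0,0,0],
  [0,0,0,0,0],
])

```text
time_s: 7.62
eef_pos: [0.4749, -0.186, 0.0377]
tool_rot: [0.254, -3.131, -0.0]
ft_force: [-0.1, -0.3, 0.2]
grip_width: 0.02
finger_force: 30.0
```

>>> jog_arm([
  [0,0,-0.03,0,0],
  [0,0,-0.08,0,0],
  [0,0,-0.13,0,0],
  [0,0,-0.165,0,0],
  [0,0,-0.165,0,0],
])

```text
time_s: 8.25
eef_pos: [0.4765, -0.1869, 0.2053]
tool_rot: [-0.254, 3.126, -0.006]
ft_force: [-0.5, -0.2, -1.6]
grip_width: 0.0199
finger_force: 30.0
```

Run:
```python
from h import *
go(.5275,.109,.20,88.1); s,im=snap('wrist','w4.png'); print(s['grip_width'],s['ft_force'])
c=im[120:320,200:440]; cv2.imwrite('pics/w4c.png',cv2.resize(c[...,::-1],None,fx=3,fy=3,interpolation=cv2.INTER_CUBIC))
```

```text
d [-0.098   0.2839  0.0045] spin 11.17 pos [ 0.4765 -0.1869  0.2053] yaw 99.27 t 8.25
0.019869423048376016 [-0.51768899 -0.18362484 -1.64581884]
```

View pics/w4c.png

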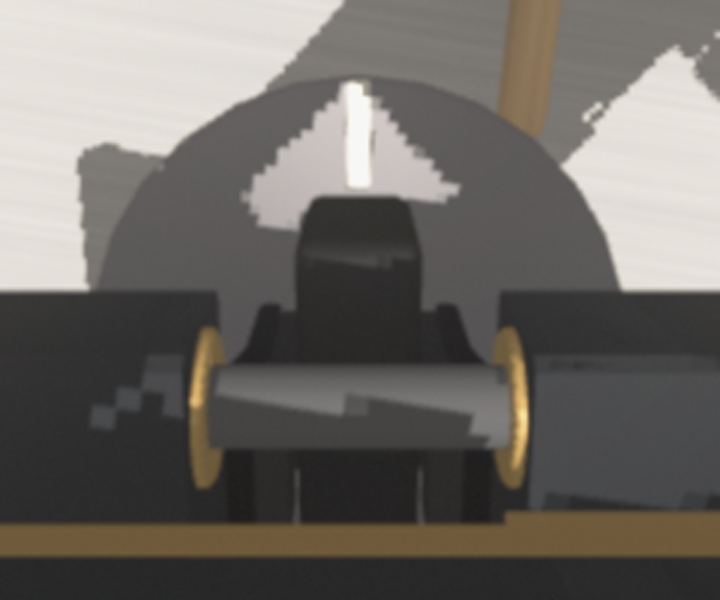

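The crop shows the lid held square, with the far edge of the disc on the white line at crop (358,78), which is pixel (319,146). From that I'll work out the lid's offset in the tool, and check the drum again using w1.

Run:
```python
from h import *
c=bot.camera_info('wrist');K=np.array(c['camera_matrix']);H=np.array(c['hand_eye'])
def tp(px,z):
    u=(px[0]-K[0,2])/K[0,0];v=(px[1]-K[1,2])/K[1,1]; d=H[:3,:3]@np.array([u,-v,-1]);o=H[:3,3]; return o+d*(z-o[2])/d[2]
for z in (.0057,.0137): print(tp((319,145.7),z))
# drum from w1: pose then
s={'eef_pos':np.array([.5312,.2362,.1509]),'tool_rot':[-.053,-3.141,0]}
a=ray('wrist',(125,133),.114,s);b=ray('wrist',(150,293.),.114,s);print(a,b,(a+b)/2,np.linalg.norm(a-b),np.arctan2(*(a-b)[:2][::-1]))
```

```text
[0.05341346 0.00130227 0.0057    ]
[0.0528213  0.00129816 0.0137    ]
[0.46751907 0.11193406 0.114     ] [0.58552255 0.10798888 0.114     ] [0.52652081 0.10996147 0.114     ] 0.11806940672280507 3.1081723227175644
```

>>> jog_arm([
  [-0.017,0.05,0,2,0],
  [-0.034,0.1,0,4,0],
  [-0.051,0.15,0,6,0],
  [-0.068,0.2,0,8,0],
  [-0.085,0.25,0,10,0],
  [-0.097,0.284,0,11.2,0],
  [-0.097,0.284,0,11.2,0],
  [-0.097,0.284,0,11.2,0],
  [-0.097,0.284,0.03,11.2,0],
  [-0.097,0.284,0.03,11.2,0],
  [-0.097,0.284,0.03,11.2,0],
])

```text
time_s: 9.68
eef_pos: [0.5252, 0.1089, 0.1729]
tool_rot: [-0.055, -3.141, 0.0]
ft_force: [0.2, 1.1, -1.7]
grip_width: 0.02
finger_force: 30.0
```

Run:
```python
from h import *
go(.5265,.109,.132,88.1); s,im=snap('wrist','w5.png'); print(s['ft_force'])
c=im[60:320,180:460]; cv2.imwrite('pics/w5c.png',cv2.resize(c[...,::-1],None,fx=2.3,fy=2.3,interpolation=cv2.INTER_CUBIC))
```

```text
d [-0.0013  0.0001  0.0409] spin -0.12 pos [0.5252 0.1089 0.1729] yaw 87.98 t 9.675
[ 0.21800668  1.06782086 -1.67271227]
```

View pics/w5c.png

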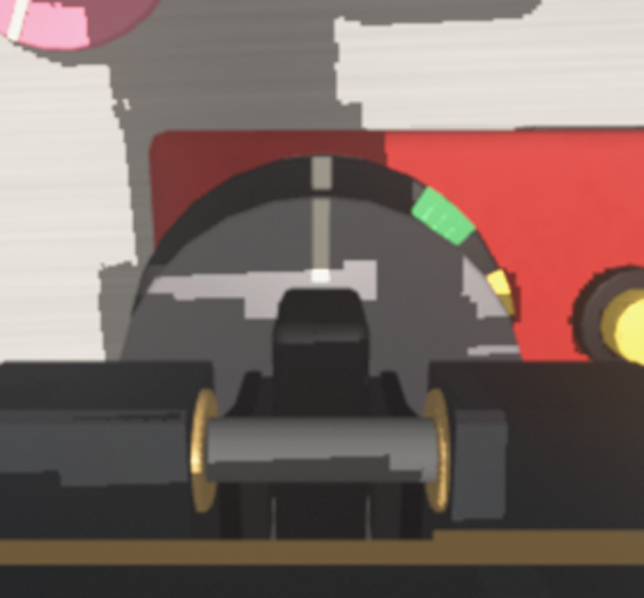

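The lid's white line is at crop column 320 and the slot mark at 321, so they're aligned. I'll descend with a 1 mm correction.

>>> jog_arm([
  [-0.0013,0,0.01,0,0],
  [-0.0013,0,0.018,0,0],
  [-0.0013,0,0.024,0,0],
  [-0.0013,0,0.03,0,0],
  [-0.0013,0,0.033,0,0],
  [-0.0013,0,0.033,0,0],
])

```text
time_s: 10.48
eef_pos: [0.5262, 0.1098, 0.1395]
tool_rot: [-0.053, -3.141, 0.0]
ft_force: [0.7, 0.5, -2.2]
grip_width: 0.0199
finger_force: 30.0
```

>>> jog_arm([
  [0,0,0.004,0,0],
  [0,0,0.007,0,0],
  [0,0,0.01,0,0],
  [0,0,0.011,0,0],
  [0,0,0.011,0,0],
])

```text
time_s: 11.1
eef_pos: [0.5264, 0.1098, 0.1296]
tool_rot: [0.053, 3.141, -0.0]
ft_force: [-1.3, 1.6, 4.2]
grip_width: 0.0197
finger_force: 30.0
```

>>> jog_arm([
  [0,0,0,0,0],
  [0,0,0,0,0],
  [0,0,0,4,0],
  [0,0,0,8,0],
  [0,0,0,12,0],
  [0,0,0,16,0],
  [0,0,0,20,0],
  [0,0,0,20,0],
])

```text
time_s: 12.1
eef_pos: [0.5269, 0.1098, 0.1296]
tool_rot: [0.596, 3.083, 0.0]
ft_force: [-0.7, -0.1, 5.5]
grip_width: 0.0198
finger_force: 30.0
```

Run:
```python
from h import *
go(.5265,.1098,.1296,88.1-40.1); print(bot.observe()['wrist_torque'])
```

```text
d [ 0.0004 -0.0002  0.    ] spin 20.11 pos [0.5269 0.1098 0.1296] yaw 68.11 t 12.1
[-0.01449528  0.2436425   0.01634595]
```

>>> jog_arm([
  [0,0,0,4,0],
  [0,0,0,8,0],
  [0,0,0,12,0],
  [0,0,0,16,0],
  [0,0,0,19,0],
  [0,0,0,20.5,0],
  [0,0,0,20.5,0],
  [0,0,0,20.5,0],
])

```text
time_s: 13.1
eef_pos: [0.5273, 0.11, 0.1296]
tool_rot: [1.134, 2.928, 0.002]
ft_force: [-0.1, 0.8, 5.7]
grip_width: 0.0199
finger_force: 30.0
```

Run:
```python
from h import *
go(.5265,.1098,.1296,88.1-40.1); s,im=snap('wrist','w6.png'); print(s['wrist_torque'],s['ft_force'])
c=im[60:320,180:460]; cv2.imwrite('pics/w6c.png',cv2.resize(c[...,::-1],None,fx=2.3,fy=2.3,interpolation=cv2.INTER_CUBIC))
```

```text
d [ 0.0005 -0.0007  0.    ] spin -0.35 pos [0.5273 0.11   0.1296] yaw 47.65 t 13.1
[0.06113115 0.15494223 0.08957828] [-0.10280487  0.83694231  5.68382863]
```

View pics/w6c.png

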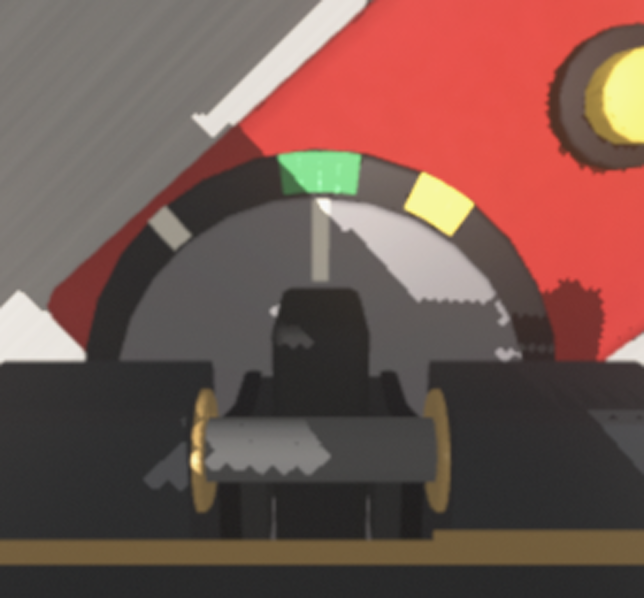

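The line at column 320 points at the middle of the green band (280–360), and the torque is about 0.09 N m, as expected for the pulse position. The lid is seated, gripped at 30 N, and the plunger is up.

```bash
python3 -c "
from station import bot
print(bot.sign_off())"
```

```text
the job is handed in; nothing more can be done
None
```

I pressed the reset plunger to its stop and it sprang back. The lid is right down in the collar, turned about 40° so its white line points at the middle of the green pulse band, still gripped at 30 N, and the job is handed in (the hand-in gave no verdict).

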